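Feel along the reader's rail for the release notch and pop the slide drawer

TASK

With the gripper closed, lightly touch the top of the white rail on the reader's front edge at its far left end (the robot's left) and slide the fingertips along it to the right until you find the release notch. Press the key inside the notch fully down so that the slide drawer pops out by itself, then let the key come back up and move clear. Leave the drawer untouched and everything else where it is.

Things in the scene. Friction and masses are not known exactly. Their poses are not given: they have to be found in the camera images.
- reader: white bench reader, fixed, 300 deep x 340 wide (all sizes in mm). Origin on the table, 100 behind the middle of its front face; x into the machine, y to the robot's left along the front, z up. Flat deck at z = 60 from x = -100 to 70, behind it a hull 150 high. An upright rail 14 thick, centre line x = -85, runs along the front edge from y = -170 to 170, flat top at z = 86 (seams at y = 68 and -68, step 0.3)
- rail_left_end (a point): point on the centre line of the rail's top, 5 mm from its left end (reader frame: x = -85, y = 165, z = 86 mm). The rail is stiff: touch it with a few newtons, never over 40 N
- rail_mid (a point): middle of the rail's length, on its top line. The centre of the release notch lies at an unknown place up to 50 mm left or right of it: a gap in the rail 36 mm long, open above, in front and behind. In it is a white key 34 mm long and 14 mm thick, its top 9 mm below the rail's top, pressed straight down by 9 mm. Rail, deck and key look alike
- key (a joint): how far the notch's key is pressed, in m: 0 up, 0.009 fully down. Its spring takes 2.4 N at the top and 5 N at the bottom, and latch friction adds up to 4 N; it frees the drawer from about 0.006 on and springs back when let go
- drawer: grey tray drawer in guides in the reader's lower front, 240 wide, 150 deep, 38 high, no handle, front flush with the reader's front when shut. Origin 8 mm above the table, at the reader's origin when shut. Once the key is down a spring pushes it out 35 mm towards the robot within a second; its top at z = 46 stays below the rail
- drawer_front (a point): middle of the drawer's front face (reader frame: x = -100 mm when shut, -135 mm when out)
- slide_box: closed cardboard box of slides, 50 x 90 x 22, loose on the reader's deck behind the rail; leave in place. Origin at the middle of its underside
- tube_rack: white rack of capped tubes, 65 x 170, 96 tall, loose, stands left of the reader; leave in place. Origin at the middle of its underside
- reagent_bottle: small amber bottle, 48 across, 100 tall, loose, right of the reader; leave in place. Origin at the middle of its underside
- stain_jar: white jar with grey lid, 60 across, 70 tall, loose, right of the reader; leave in place. Origin at the middle of its underside
- marker: marker pen 130 long, 16 thick, loose on the table in front of the reader; leave in place. Origin at the middle of its underside
- timer: flat black timer 60 x 60 x 18, loose, front left; leave in place. Origin at the middle of its underside
- beaker: clear beaker 70 across, 85 tall, loose, front right; leave in place. Origin at the middle of its underside

How it is judged (in metres and radians):
On the way, in this order (a step that is already met when the one before it is completed fails the run):
1. the fingertips touch the rail at its left end (the last 60 mm) (contact force between the fingers and reader above 0.3 N and y of the grasp point in the frame of reader between 0.11 and 0.19 m and x of the grasp point in the frame of reader between -0.12 and -0.05 m and z of the grasp point in the frame of reader above 0.092 m), for 0.04 s.
2. the fingertips touch the rail further along, 65 to 105 mm from its left end (contact force between the fingers and reader above 0.3 N and y of the grasp point in the frame of reader between 0.065 and 0.105 m and x of the grasp point in the frame of reader between -0.12 and -0.05 m and z of the grasp point in the frame of reader above 0.092 m), for 0.04 s.
3. the key in the notch is pressed fully down (value of joint key above 0.0075 m), for 0.1 s.
At the end, for the whole second after the job is handed in: The drawer has popped out (22 to 50 mm, level in its guides) and is at rest, and the key is back up (within 2 mm) (x of drawer_front in the frame of reader between -0.15 and -0.122 m and height (world z) of drawer below 0.014 m and angle between drawer's own z axis and vertical below 0.05 rad and linear speed of drawer below 0.01 m/s and value of joint key below 0.002 m); the robot touches nothing.
It fails at once if the robot touches the drawer (contact force between the arm and drawer above 0.5 N).
It fails at once if the fingers touch the drawer (contact force between the fingers and drawer above 0.5 N).
It fails at once if the drawer is lifted (height (world z) of drawer above 0.02 m).
It fails at once if the rail is pressed with more than 40 N (contact force between the fingers and reader above 40 N).
It fails at once if a thing standing around is moved by more than 20 mm (distance of any of slide_box, tube_rack, reagent_bottle, stain_jar, marker, timer, beaker from where it was at the start of the episode above 0.02 m).
It also fails if it takes over 69 s, if anything falls off the work surface, if the arm or the gripper's body presses on something with over 40 N, if the wrist force passes 120 N, or if a joint passes its speed limit or range.

ROBOT

A 6-joint arm with a two-finger parallel gripper is mounted at the origin on the work surface. World frame = base frame: x ahead of the robot, y to its left, z up, the work surface at z = 0. Lengths are in mm, angles in rad, forces in N, time in s.
With the tool pointing down it reaches from about 275 to 750 mm from the base axis. Payload 10.2 kg.
Tool frame: the origin (TCP) lies on the front face of the gripper's body, between the roots of the fingers; the fingertips stand 73 mm ahead of it and the grasp point (between the pads) lies ctrl.grip_depth ahead of it (ctrl.grip_depth is the distance from the TCP to the grasp point, in mm); z points along the fingers, y is the direction in which the jaws open and shut (so a half turn about z gives the same grasp; the last joint's range is limited). The gripper opens to 85 mm and grips with 20 to 120 N. Pads are 22 mm wide; open, the fingers measure 114 mm over their backs; the gripper's body (76 mm by 85 mm) begins 54 mm behind the grasp point. The pads swing forward as they close: fully open they stand 13 mm farther back than shut.
Start: joints at [0.901, 0.313, 1.498, -0, 1.331, -0.223], TCP at [226.856, 473.464, 303.894] pointing down, gripper open.
Joint ranges: [-2.94, 2.94], [-0.97, 2.17], [0.19, 2.56], [-1.23, 4.37], [0.02, 3.11], [-2.88, 2.88]. Speed limits (rad/s): [2.39, 2.39, 3.01, 3.14, 3.14, 3.14].

INTERFACE

Orientations are given as a unit quaternion [w, x, y, z].
In Python, from rig import readout, capture, ctrl, nets gives the robot as it stands. The module is installed in compiled form; this text tells all that it offers.
- The arm moves only by the tool apply_moves, never from a script. Its argument "targets" is a list of rows, each a list of 4 numbers: the shift along the tool's x, y, z in cm, then the turn about the tool's z in degrees. A call has 1 to 8 rows; each row shifts and turns the commanded pose from where the row before left it, along the tool's axes as they then stand; what a row does not reach is not made up. A row lasts 1/10 s, in which the tool goes at most 50 mm and 8.59 degrees, less where a joint would pass 70% of its speed; a pose out of reach is approached as far as the arm can. A call with a gripper value outside its range is refused whole. "grip" is the finger opening in cm, from 0 to 8.54, set as the call begins (left out, the last holds). The fingers move at their own pace and stop on an object; "force" is the grip in N (left out, the last holds). Time passes only in rows, so rows that do not move let the fingers close. It gives the time, the measured TCP pose, the force and the opening at its end, in the units of the state.
- readout.sense(): the state, without advancing time (a new reading comes with each control period).
- capture(name): name is "scene" or "top"; returns a dict with "img" (480x640x3 uint8, red, green, blue), "fov_y" (degrees; the focal length in pixels is half the picture's height over the tangent of half this angle, whatever the lens; pixels are square), "cx", "cy" (the principal point, pixels), "eye" and "rotation" of the camera in the world. Camera axes: x right, y down, z forward; pixel columns grow to the right and rows downward; lengths in mm; the calibration is good to about 2 mm. A picture is of the moment at which its call begins. There is no depth.
- ctrl.finish_job(): hands the job in, once; it reports no verdict.
Trained networks look in the newest picture that a camera, given by its name, has taken for a name from the list of things; names that differ only in an ending like _2 or _b are one class to them, and where a whole thing is asked for, a point or a joint stands for the part that bears it (a point fixed in the world has none). Each returns a list of dicts, best first, with "score" (0 to 1); they miss things now and then, are a little off and sometimes report something else, mostly with a low value. They report only what shows in the picture. A call takes as long as a camera call.
- nets.boxes_of(camera, target): "location" ([column, row] as shares, 0 to 1, of the picture: columns of its width, rows of its height, amid what is visible of it).
The state is a dict: "time_s": time; "joints": joint angles; "dq": joint speeds; "tau": joint torques, N m; "eef_pos": TCP position; "ee_rot": TCP orientation; "force": force on the tool from outside, world axes, zero at the start; "wrist_torque": the same for the moment, N m; "grip_width": opening from 0.0 (shut) to 1.0 (fully open).
Only numpy, scipy, OpenCV 4.12 (cv2) and the standard library are available. Lean on these libraries where they do the work, as an engineer would, in place of code of your own. Each camera call takes 0.05 s, during which the arm holds its last target.

## Working session

There is one attempt and no reset: what is moved stays moved. The work goes in short steps, Python scripts to look and compute and a tool call to move; the robot and the scene stay as the last step left them, time stands still between calls to the robot, and variables do not carry over. Pictures are saved under pics/ and viewed, and the job is handed in when it is done.

Besides the shell and the picture viewer there is one more tool, called after ">>>" as name([rows], argument=value, ...), one row to a line, values as JSON. apply_moves: Moves the arm, as the interface text tells. Its arguments: {"type":"object","properties":{"targets":{"type":"array"},"grip":{"type":"number"},"force":{"type":"number"}},"required":["targets"]}

```bash
mkdir -p pics; python3 - <<'E'
from rig import readout, capture, ctrl, nets
import cv2,json,numpy as np
s=readout.sense(); print(s); print(ctrl.grip_depth)
for c in ("scene","top"):
    d=capture(c); cv2.imwrite(f"pics/{c}0.png",d["img"][:,:,::-1])
    np.savez(f"pics/{c}0.npz",**d)
    print(c,{k:v for k,v in d.items() if k!="img"})
    for t in ("reader","rail_left_end","rail_mid","drawer","drawer_front","slide_box","tube_rack","reagent_bottle","stain_jar","marker","timer","beaker"):
        r=nets.boxes_of(c,t); print(t,[(round(q["score"],2),[round(q["location"][0]*640),round(q["location"][1]*480)]) for q in r[:2]])
E
```

```text
{'time_s': 0.0, 'joints': array([ 9.00608873e-01,  3.13471134e-01,  1.49843174e+00,  3.00745372e-05,
        1.33099254e+00, -2.23399784e-01]), 'dq': array([ 0.00105592,  0.00088034, -0.00094899,  0.00012752, -0.0001344 ,
       -0.00118048]), 'tau': array([-9.93792710e-04, -4.12267792e+01, -2.59744477e+01, -1.90213964e-04,
        4.16349736e-03,  1.59654468e-05]), 'eef_pos': array([226.74175711, 473.33515751, 303.32621018]), 'ee_rot': array([-2.94617422e-04,  2.21543839e-01,  9.75150195e-01, -5.81129749e-04]), 'force': array([ 0.44306912, -0.14138858, -0.30888328]), 'wrist_torque': array([-0.01933323,  0.00013364, -0.06784001]), 'grip_width': 0.9977606129337472}
53.900000000000006
scene {'fov_y': 46.89052319611225, 'cx': 326.1457199331416, 'cy': 232.27548578721957, 'eye': array([943.99505067, 416.60917811, 893.93883959]), 'rotation': array([-0.10420372,  0.3726885 ,  0.88451327, -0.26054009])}
reader [(0.79, [298, 285])]
rail_left_end [(0.73, [299, 282])]
rail_mid [(0.84, [300, 287])]
drawer []
drawer_front []
slide_box []
tube_rack [(0.58, [473, 344])]
reagent_bottle []
stain_jar [(0.71, [210, 198])]
marker [(0.66, [393, 200])]
timer [(0.6, [498, 264])]
beaker [(0.75, [210, 194]), (0.72, [264, 134])]
top {'fov_y': 46.34155017092093, 'cx': 316.6948771995906, 'cy': 249.62078465042288, 'eye': array([ 427.78969341,   37.14510615, 1116.04397891]), 'rotation': array([-0.04559139,  0.71447153, -0.69551383,  0.06092927])}
reader [(0.84, [288, 206])]
rail_left_end []
rail_mid [(0.89, [289, 203])]
drawer [(0.51, [301, 297])]
drawer_front [(0.71, [290, 300])]
slide_box [(0.84, [294, 232]), (0.4, [436, 258])]
tube_rack [(0.57, [144, 266])]
reagent_bottle [(0.59, [436, 257]), (0.46, [298, 349])]
stain_jar [(0.84, [422, 221]), (0.44, [322, 283])]
marker [(0.68, [296, 350]), (0.67, [292, 229])]
timer [(0.67, [173, 357])]
beaker []
```

View pics/scene0.png

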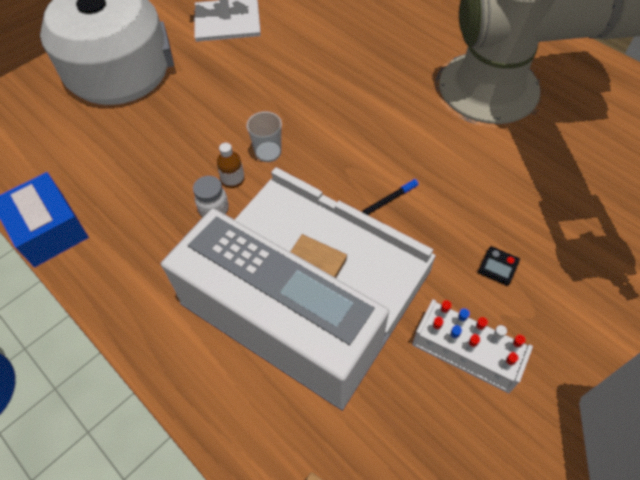

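View pics/top0.png

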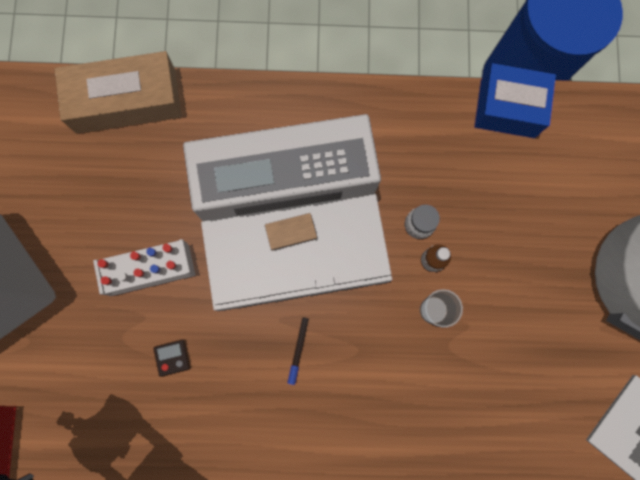

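The scene view shows the reader with its rail running from (275,175) to (432,255) and the notch near (328,200). In the top view the front edge runs from (213,305) to (390,280), with notch marks near x 315–333. I'll zoom in to get corner points.

```bash
python3 - <<'E'
import cv2
a=cv2.imread("pics/scene0.png"); b=cv2.imread("pics/top0.png")
cv2.imwrite("pics/s_crop.png",cv2.resize(a[160:275,260:450],None,fx=4,fy=4,interpolation=cv2.INTER_CUBIC))
cv2.imwrite("pics/t_crop.png",cv2.resize(b[190:320,195:400],None,fx=3.9,fy=3.9,interpolation=cv2.INTER_CUBIC))
E
```

```text
(no output)
```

View pics/s_crop.png

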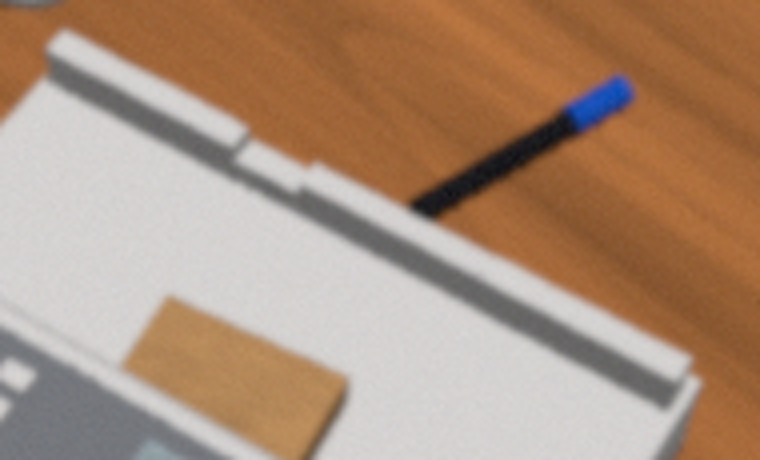

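View pics/t_crop.png

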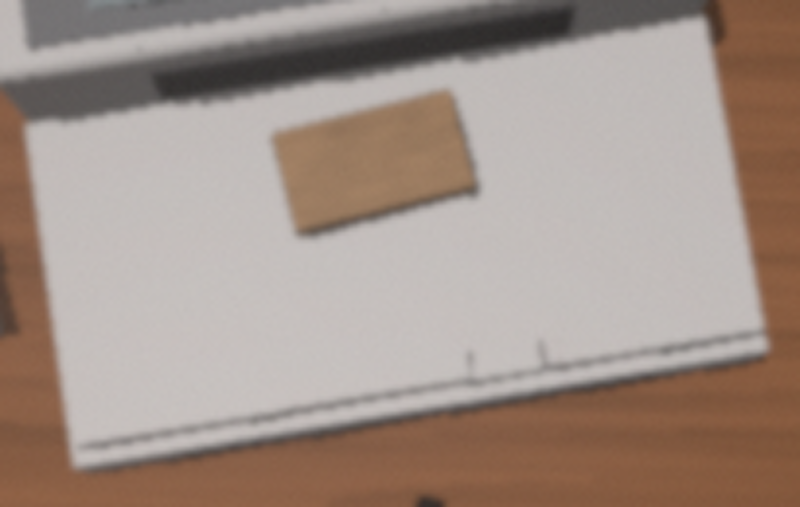

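```bash
cat > geo.py <<'E'
import numpy as np
from scipy.spatial.transform import Rotation as R
def proj(d,P):
    w,x,y,z=d["rotation"]; M=R.from_quat([x,y,z,w]).as_matrix()
    c=(np.atleast_2d(P)-d["eye"])@M
    f=240/np.tan(np.radians(d["fov_y"])/2)
    return np.c_[d["cx"]+f*c[:,0]/c[:,2], d["cy"]+f*c[:,1]/c[:,2]]
def w2(p,P):
    x,y,a=p[:3]; P=np.atleast_2d(P); c,s=np.cos(a),np.sin(a)
    return np.c_[x+c*P[:,0]-s*P[:,1], y+s*P[:,0]+c*P[:,1], P[:,2]]
E
python3 - <<'E'
from geo import *
from scipy.optimize import least_squares
S=dict(np.load("pics/scene0.npz")); T=dict(np.load("pics/top0.npz"))
so=lambda u,v:(260+u/4,160+v/4); to=lambda u,v:(195+u/3.9,190+v/3.9)
# (cam, model, pixel, notch?)
obs=[("S",(-78,-170,86),so(47,50),0),("S",(-92,-170,86),so(65,30),0),("S",(-92,170,86),so(692,358),0),
("S",(-78,170,86),so(672,384),0),
("T",(-100,170,60),to(72,467),0),("T",(-100,-170,60),to(768,352),0),("T",(70,-170,60),to(706,17),0),
("T",(70,170,60),to(26,122),0),
("S",(-92,-18,86),so(247,130),1),("S",(-78,-18,86),so(235,148),1),("S",(-92,18,86),so(315,163),1),("S",(-78,18,86),so(301,187),1),
("T",(-92,18,86),to(470,378),1),("T",(-92,-18,86),to(544,366),1)]
def res(p,full=0):
    r=[]
    for c,m,px,n in obs:
        m=np.array(m,float); m[1]+=p[3]*n
        off=p[4:6] if c=="S" else p[6:8]
        r.append(proj(S if c=="S" else T,w2(p,m))[0]+off-px)
    r=np.array(r)
    if full: return r
    return np.r_[r.ravel(),p[4:]*0.5]
s=least_squares(res,[550,0,0.1,0,0,0,0,0]); p=s.x
print(p.round(3)); print(res(p,1).round(2))
np.save("pose.npy",p)
for n,P in dict(left=(-85,165,86),notch=(-85,p[3],86),mid=(-85,0,86),f2=(-85,85,86)).items(): print(n,w2(p,P).round(1))
E
```

```text
[ 5.98889e+02  5.27420e+01  1.88000e-01 -4.11160e+01  8.85000e-01
  3.13500e+00 -2.42600e+00 -8.05000e-01]
[[-2.39 -1.46]
 [-2.43 -1.3 ]
 [ 1.53  1.76]
 [ 2.64  1.21]
 [ 0.23 -0.37]
 [ 0.24  0.06]
 [ 0.17 -0.33]
 [-0.1  -0.16]
 [ 0.85 -0.49]
 [-0.46  0.18]
 [ 0.4   0.02]
 [-0.36 -0.7 ]
 [-0.12  0.52]
 [ 0.18  0.47]]
left [[484.5 198.9  86. ]]
notch [[523.1  -3.5  86. ]]
mid [[515.4  36.9  86. ]]
f2 [[499.5 120.4  86. ]]
```

```bash
python3 - <<'E'
from geo import *
S=dict(np.load("pics/scene0.npz")); T=dict(np.load("pics/top0.npz"))
def ground(d,u,v,z):
    f=240/np.tan(np.radians(d["fov_y"])/2)
    w,x,y,zz=d["rotation"]; M=R.from_quat([x,y,zz,w]).as_matrix()
    r=M@np.array([(u-d["cx"])/f,(v-d["cy"])/f,1]); t=(z-d["eye"][2])/r[2]
    return (d["eye"]+t*r).round(1)
print("base in scene",proj(S,[[0,0,0],[0,0,20]]))
for n,s,t,z in [("timer",(498,266),(172,358),18),("marker cap end",(416,184),(292,382),8),("beaker base?",(267,153),(437,309),0)]:
    print(n,ground(S,*s,z),ground(T,*t,z))
print(proj(S,[226.7,473.3,303.3]),proj(T,[226.7,473.3,303.3]))
E
```

```text
base in scene [[488.56758832  86.76027502]
 [490.66422077  80.04764286]]
timer [386.4 291.1  18. ] [377.4 286.9  18. ]
marker cap end [338.2  62.6   8. ] [337.   56.3   8. ]
beaker base? [ 487.5 -219.1   -0. ] [ 485.  -227.6    0. ]
[[732.44081919 171.10706328]] [[-20.81878295 475.67374212]]
```

>>> apply_moves([
  [0,0,0,7.7],
  [0,0,0,7.7],
  [0,0,0,7.7],
  [0,0,0,7.7],
  [0,0,0,7.7],
  [0,0,0,7.7],
  [0,0,0,7.4],
  [0,0,0,0],
], grip=0, force=40)

```text
time_s: 2.1
eef_pos: [226.8, 473.5, 303.9]
ee_rot: [0.0, 0.638, 0.77, -0.0]
force: [-0.3, 0.3, -0.7]
grip_width: -0.002
```

```bash
cat >> geo.py <<'E'
def tool(s):
    w,x,y,z=s["ee_rot"]; return R.from_quat([x,y,z,w]).as_matrix()
def status(goal=None,pose=None):
    from rig import readout
    s=readout.sense(); M=tool(s); 
    print("t",round(s["time_s"],2),"tcp",s["eef_pos"].round(1),"yaw_y",np.degrees(np.arctan2(M[1,1],M[0,1])).round(2),"tilt",M[:,2].round(4),"F",s["force"].round(2),"grip",round(s["grip_width"],3),"j",s["joints"].round(2))
    if goal is not None: print("shift cm", (M.T@(np.array(goal)-s["eef_pos"])/10).round(2))
    return s
E
python3 - <<'E'
from geo import *
p=np.load("pose.npy"); g=w2(p,(-85,145,86))[0]; g[2]=240; print(g,np.degrees(p[2]))
status(g)
E
```

```text
[488.28326617 179.29766531 240.        ] 10.773399557562026
t 2.1 tcp [226.8 473.5 303.9] yaw_y 10.74 tilt [-0.e+00 -1.e-04 -1.e+00] F [-0.34  0.34 -0.75] grip -0.002 j [ 0.9   0.31  1.5  -0.    1.33  0.71]
shift cm [-33.77  20.21   6.39]
```

>>> apply_moves([
  [-4.2,2.5,0],
  [-4.2,2.5,0],
  [-4.2,2.5,0],
  [-4.2,2.5,0],
  [-4.2,2.5,0],
  [-4.2,2.5,1.5],
  [-4.2,2.5,2.5],
  [-4.2,2.5,2.3],
])

```text
invalid input
```

Rows need all 4 numbers.

>>> apply_moves([
  [-4.2,2.5,0,0],
  [-4.2,2.5,0,0],
  [-4.2,2.5,0,0],
  [-4.2,2.5,0,0],
  [-4.2,2.5,0,0],
  [-4.2,2.5,0.6,0],
  [-4.2,2.5,0.6,0],
  [-4.2,2.5,0.6,0],
])

```text
time_s: 2.9
eef_pos: [487.4, 179.1, 285.9]
ee_rot: [0.0, 0.636, 0.772, 0.0]
force: [-0.3, 0.8, -0.3]
grip_width: -0.002
```

>>> apply_moves([
  [0,0,1.5,0],
  [0,0,1.5,0],
  [0,0,1.5,0],
  [0,0,0,0],
  [0,0,0,0],
])

```text
time_s: 3.4
eef_pos: [486.4, 180.9, 241.3]
ee_rot: [0.0, 0.637, 0.771, 0.0]
force: [-0.4, 0.2, -0.3]
grip_width: 0.004
```

```bash
python3 - <<'E'
from geo import *
from rig import capture
import cv2
p=np.load("pose.npy"); g=w2(p,(-85,145,86))[0]; g[2]=240
s=status(g); M=tool(s); tip=s["eef_pos"]+M[:,2]*73
for c in ("scene","top"):
    d=capture(c); np.savez(f"pics/{c}1.npz",**d); im=d["img"][:,:,::-1].copy()
    q=proj(d,[tip,s["eef_pos"]]); print(c,q.round(1))
    u,v=q[0].astype(int); x0=max(0,min(540,u-50));y0=max(0,min(400,v-40))
    cv2.imwrite(f"pics/{c}1.png",im)
    print("crop",x0,y0)
    cv2.imwrite(f"pics/{c}1c.png",cv2.resize(im[y0:y0+80,x0:x0+100],None,fx=6,fy=6,interpolation=cv2.INTER_CUBIC))
E
```

```text
t 3.4 tcp [486.4 180.9 241.3] yaw_y 10.91 tilt [ 2.e-04  0.e+00 -1.e+00] F [-0.36  0.16 -0.29] grip 0.004 j [ 0.13  0.36  1.61  0.    1.18 -0.06]
shift cm [-0.2   0.15  0.13]
scene [[427.  216.9]
 [434.2 189. ]]
crop 377 176
top [[218.8 297.2]
 [211.8 294.1]]
crop 168 257
```

View pics/scene1c.png

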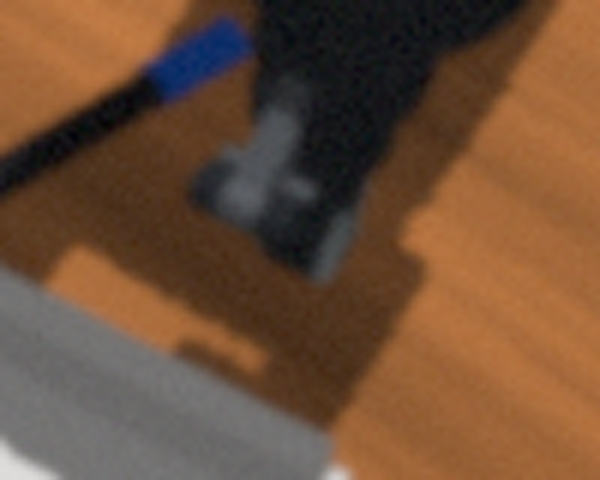

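View pics/top1.png

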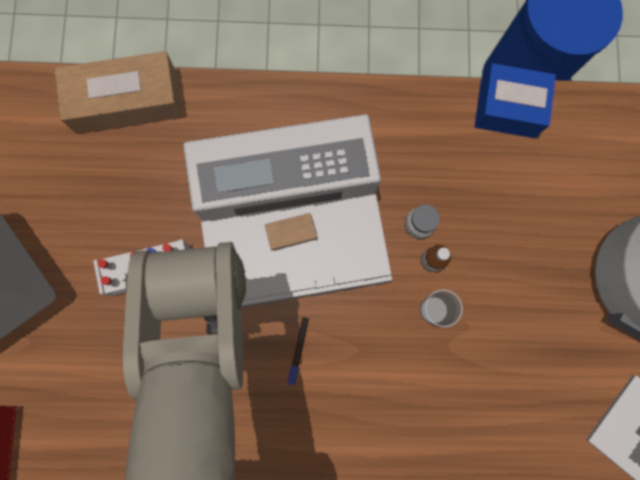

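```bash
python3 - <<'E'
import cv2
a=cv2.imread("pics/scene1.png")[120:270,370:540]
a=cv2.convertScaleAbs(a,alpha=2.2,beta=10)
cv2.imwrite("pics/s1b.png",cv2.resize(a,None,fx=4,fy=4,interpolation=cv2.INTER_CUBIC))
E
```

```text
(no output)
```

View pics/s1b.png

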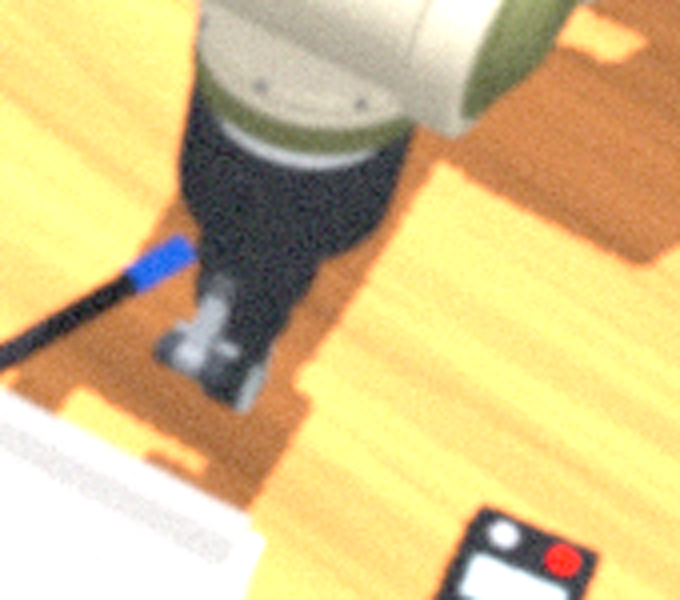

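```bash
python3 - <<'E'
from geo import *
import cv2
d=dict(np.load("pics/scene1.npz"))
from rig import readout
s=readout.sense();M=tool(s)
im=cv2.convertScaleAbs(d["img"][:,:,::-1],alpha=2.2,beta=10)
im=cv2.resize(im[120:270,370:540],None,fx=4,fy=4,interpolation=cv2.INTER_CUBIC)
def line(a,b,col):
    q=proj(d,[s["eef_pos"]+M@np.array(v) for v in (a,b)])
    q=((q-[370,120])*4).astype(int); cv2.line(im,tuple(map(int,q[0])),tuple(map(int,q[1])),col,1)
X,Y=11,14.5
c=[(-X,-Y),(X,-Y),(X,Y),(-X,Y)]
for i in range(4):
    a,b=c[i],c[(i+1)%4]
    for z in (73,40): line((*a,z),(*b,z),(0,0,255))
    line((*a,73),(*a,40),(0,0,255))
X,Y=38,42
line((-X,0,0),(X,0,0),(255,0,0));line((0,-Y,0),(0,Y,0),(0,200,0));line((0,0,0),(0,0,73),(255,0,255))
cv2.imwrite("pics/s1w.png",im)
E
```

```text
(no output)
```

View pics/s1w.png

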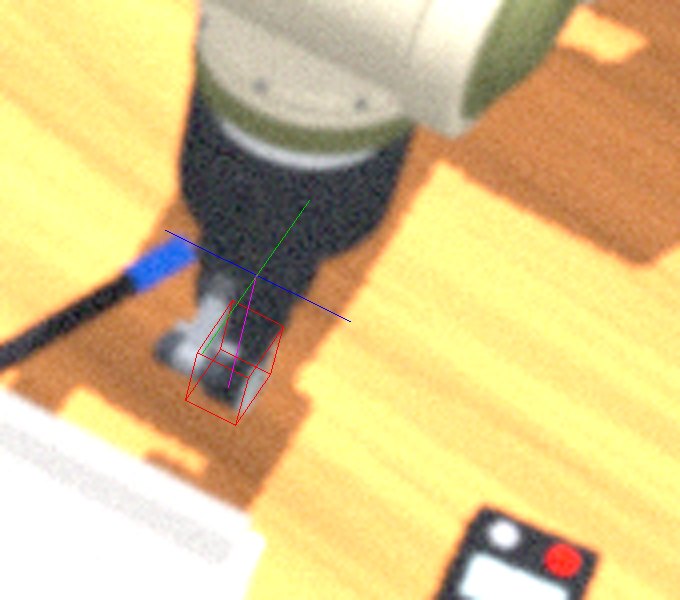

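>>> apply_moves([
  [0,0,0,0],
  [0,0,0,0],
  [0,0,0,0],
  [0,0,0,0],
  [0,0,0,0],
], grip=5)

```text
time_s: 4.0
eef_pos: [486.3, 180.9, 240.9]
ee_rot: [0.0, 0.637, 0.771, 0.0]
force: [0.4, -0.3, -0.0]
grip_width: 0.584
```

```bash
python3 - <<'E'
from geo import *
from rig import capture
import cv2
s=status()
d=capture("scene")
im=cv2.convertScaleAbs(d["img"][:,:,::-1],alpha=2.2,beta=10)
cv2.imwrite("pics/s2.png",cv2.resize(im[120:270,370:540],None,fx=4,fy=4,interpolation=cv2.INTER_CUBIC))
E
```

```text
t 4.0 tcp [486.3 180.9 240.9] yaw_y 10.81 tilt [ 0. -0. -1.] F [ 0.37 -0.27 -0.05] grip 0.584 j [ 0.13  0.36  1.61 -0.    1.18 -0.06]
```

View pics/s2.png

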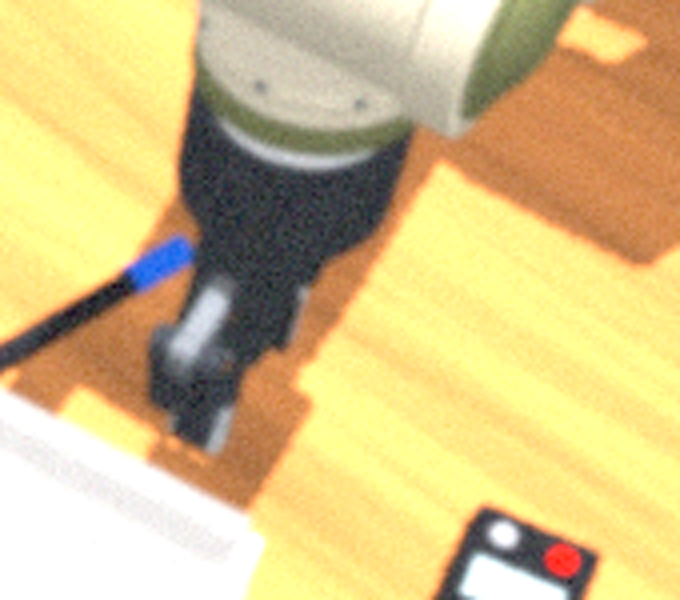

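```bash
python3 - <<'E'
from geo import *
from scipy.optimize import least_squares
S=dict(np.load("pics/scene0.npz")); T=dict(np.load("pics/top0.npz"))
so=lambda u,v:(260+u/4,160+v/4); to=lambda u,v:(195+u/3.9,190+v/3.9)
obs=[("S",(-78,-170,86),so(47,50),0),("S",(-92,-170,86),so(65,30),0),("S",(-92,170,86),so(692,358),0),
("S",(-78,170,86),so(672,384),0),
("T",(-100,170,60),to(72,467),0),("T",(-100,-170,60),to(768,352),0),("T",(70,-170,60),to(706,17),0),
("T",(70,170,60),to(26,122),0),
("S",(-92,-18,86),so(247,130),1),("S",(-78,-18,86),so(235,148),1),("S",(-92,18,86),so(315,163),1),("S",(-78,18,86),so(301,187),1),
("T",(-92,18,86),to(470,378),1),("T",(-92,-18,86),to(544,366),1)]
# extra shared ground points
ext=[((498,266),(172,358),18),((416,184),(292,382),8)]
def dist(d,P,k):
    q=proj(d,P)-[d["cx"],d["cy"]]; f=240/np.tan(np.radians(d["fov_y"])/2)
    r2=(q**2).sum(1,keepdims=True)/f**2
    return q*(1+k*r2)+[d["cx"],d["cy"]]
def run(sk,so_,cams="ST"):
    def res(p,full=0):
        r=[]
        for c,m,px,n in obs:
            if c not in cams: continue
            m=np.array(m,float); m[1]+=p[3]*n
            o,k=(p[4:6],p[8]) if c=="S" else (p[6:8],p[9])
            r.append(dist(S if c=="S" else T,w2(p,m),k)[0]+o-px)
        for i,(a,b,z) in enumerate(ext):
            P=np.array([[p[10+2*i],p[11+2*i],z]])
            if cams=="ST":
                r.append(dist(S,P,p[8])[0]+p[4:6]-a); r.append(dist(T,P,p[9])[0]+p[6:8]-b)
        r=np.array(r)
        return r if full else np.r_[r.ravel(),p[4:8]/so_,p[8:10]/sk]
    s=least_squares(res,[600,50,.18,-40,0,0,0,0,0,0,380,290,338,60]); p=s.x
    print(cams,sk,so_,p.round(3),"rms",res(p,1).std().round(2), "left",w2(p,(-85,165,86))[0].round(1),"notch",w2(p,(-85,p[3],86))[0].round(1)); 
    return p,res(p,1)
p,r=run(.5,1.5); print(r.round(1))
run(1e-6,1.5); run(1e-6,1e-6); run(.5,1e-6); run(1e-6,1e-6,"S"); run(1e-6,1e-6,"T")
E
```

```text
ST 0.5 1.5 [ 6.00208e+02  5.71890e+01  1.91000e-01 -4.21950e+01  4.41000e-01
  1.67200e+00 -2.95000e-01  1.67000e-01 -4.19000e-01 -2.67000e-01
  3.73430e+02  2.97629e+02  3.32721e+02  5.80440e+01] rms 0.94 left [485.5 203.1  86. ] notch [ 5.247e+02 -3.000e-01  8.600e+01]
[[-1.4 -0.5]
 [-1.5 -0.3]
 [ 0.8  1.8]
 [ 2.1  1.2]
 [ 1.4 -0.7]
 [-0.3 -0.1]
 [-0.4  0. ]
 [ 1.   0.6]
 [ 1.  -0.3]
 [-0.3  0.3]
 [ 0.6  0.1]
 [-0.2 -0.6]
 [ 0.3  0.5]
 [ 0.6  0.4]
 [-0.5 -2. ]
 [-1.6 -1.1]
 [-0.9 -0.4]
 [-0.9  0.3]]
ST 1e-06 1.5 [ 6.00178e+02  5.47680e+01  1.89000e-01 -4.11630e+01  6.86000e-01
  2.28800e+00 -1.14200e+00  1.00000e-02 -0.00000e+00  0.00000e+00
  3.79963e+02  2.86059e+02  3.35987e+02  5.59370e+01] rms 1.11 left [485.7 200.9  86. ] notch [524.4  -1.6  86. ]
ST 1e-06 1e-06 [ 6.01576e+02  5.78190e+01  1.88000e-01 -4.09070e+01 -0.00000e+00
  0.00000e+00  0.00000e+00  0.00000e+00 -0.00000e+00  0.00000e+00
  3.81253e+02  2.88957e+02  3.37180e+02  5.90640e+01] rms 1.24 left [487.2 204.   86. ] notch [525.7   1.7  86. ]
ST 0.5 1e-06 [ 6.01107e+02  5.89240e+01  1.90000e-01 -4.20030e+01  0.00000e+00
  0.00000e+00  0.00000e+00  0.00000e+00 -4.38000e-01 -2.84000e-01
  3.73795e+02  2.99920e+02  3.33208e+02  5.97550e+01] rms 1.02 left [486.5 204.9  86. ] notch [525.6   1.6  86. ]
S 1e-06 1e-06 [ 6.02749e+02  5.79300e+01  1.87000e-01 -4.04010e+01  0.00000e+00
  0.00000e+00 -0.00000e+00  0.00000e+00 -0.00000e+00  0.00000e+00
  3.80000e+02  2.90000e+02  3.38000e+02  6.00000e+01] rms 1.61 left [488.6 204.3  86. ] notch [526.7   2.5  86. ]
T 1e-06 1e-06 [ 6.00309e+02  5.77320e+01  1.89000e-01 -4.15870e+01 -0.00000e+00
 -0.00000e+00  0.00000e+00  0.00000e+00 -0.00000e+00 -0.00000e+00
  3.80000e+02  2.90000e+02  3.38000e+02  6.00000e+01] rms 0.24 left [485.8 203.8  86. ] notch [524.6   0.9  86. ]
```

```bash
cat >> geo.py <<'E'
POSE=np.array([600.5,57.7,.189]); NOTCH=-41.5
def rd(s=None):
    s=s or status()
    d=s["eef_pos"][:2]-POSE[:2]; c,n=np.cos(POSE[2]),np.sin(POSE[2])
    print("reader x %.1f y %.1f tipz %.1f"%(c*d[0]+n*d[1],-n*d[0]+c*d[1],s["eef_pos"][2]-73))
E
python3 -c "
from geo import *
s=status(w2(POSE,(-85,145,240))[0]); rd(s); print(np.degrees(POSE[2]))"
```

```text
t 4.05 tcp [486.3 180.9 240.9] yaw_y 10.8 tilt [ 0. -0. -1.] F [-0.13 -0.53 -0.39] grip 0.589 j [ 0.13  0.36  1.61 -0.    1.18 -0.06]
shift cm [0.25 0.41 0.09]
reader x -89.1 y 142.5 tipz 167.9
10.828902327972559
```

>>> apply_moves([
  [0,0.2,0,0],
  [0,0.2,0,0],
  [0,0,0,0],
  [0,0,0,0],
  [0,0,0,0],
  [0,0,0,0],
  [0,0,0,0],
  [0,0,0,0],
], grip=0)

```text
time_s: 4.85
eef_pos: [490.2, 181.6, 240.9]
ee_rot: [-0.0, 0.637, 0.771, 0.0]
force: [-0.7, 0.3, 0.2]
grip_width: 0.006
```

>>> apply_moves([
  [0,0,1.5,0],
  [0,0,1.5,0],
  [0,0,1.5,0],
  [0,0,1.5,0],
  [0,0,0.8,0],
  [0,0,0.4,0],
  [0,0,0,0],
  [0,0,0,0],
])

```text
time_s: 5.65
eef_pos: [490.5, 181.7, 169.5]
ee_rot: [0.0, 0.637, 0.771, 0.0]
force: [-0.4, -1.1, -0.0]
grip_width: -0.001
```

```bash
python3 - <<'E'
from geo import *
from rig import capture
import cv2
s=status(); rd(s)
d=capture("scene"); np.savez("pics/scene3.npz",**d)
im=cv2.convertScaleAbs(d["img"][:,:,::-1],alpha=1.5,beta=0)
cv2.imwrite("pics/s3.png",cv2.resize(im[160:290,330:500],None,fx=4.5,fy=4.5,interpolation=cv2.INTER_CUBIC))
E
```

```text
t 5.65 tcp [490.5 181.7 169.5] yaw_y 10.8 tilt [ 9.e-04  1.e-04 -1.e+00] F [-0.36 -1.13 -0.03] grip -0.001 j [ 0.13  0.46  1.67 -0.    1.01 -0.06]
reader x -84.8 y 142.5 tipz 96.5
```

View pics/s3.png

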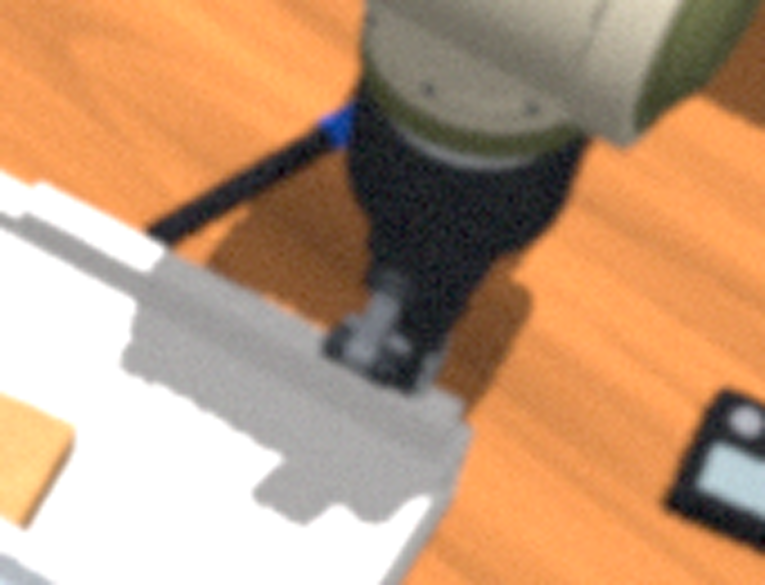

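The closed fingers at about (415,390) in the crop stand right over the rail near its left end. Lowering in small steps.

>>> apply_moves([
  [0,0,0.3,0],
  [0,0,0.3,0],
  [0,0,0.2,0],
  [0,0,0.1,0],
  [0,0,0,0],
])

```text
time_s: 6.2
eef_pos: [490.2, 181.6, 159.7]
ee_rot: [-0.0, 0.637, 0.771, -0.0]
force: [-0.9, -1.3, -1.3]
grip_width: 0.0
```

>>> apply_moves([
  [0,0,0.05,0],
  [0,0,0,0],
])

```text
time_s: 6.4
eef_pos: [490.2, 181.6, 159.4]
ee_rot: [0.0, 0.637, 0.771, 0.0]
force: [-0.4, -0.3, 0.1]
grip_width: 0.001
```

>>> apply_moves([
  [0,0,0.05,0],
  [0,0,0,0],
])

```text
time_s: 6.6
eef_pos: [490.2, 181.6, 158.9]
ee_rot: [-0.0, 0.637, 0.77, -0.0]
force: [0.7, 0.6, 0.1]
grip_width: -0.002
```

>>> apply_moves([
  [0,0,0.05,0],
  [0,0,0,0],
])

```text
time_s: 6.8
eef_pos: [490.2, 181.6, 158.7]
ee_rot: [0.0, 0.637, 0.771, 0.0]
force: [-2.0, -0.5, 3.9]
grip_width: -0.002
```

>>> apply_moves([
  [0,0,0.02,0],
  [0,0,0,0],
])

```text
time_s: 7.0
eef_pos: [490.3, 181.7, 158.7]
ee_rot: [0.0, 0.637, 0.771, 0.0]
force: [-2.3, -0.4, 6.2]
grip_width: 0.003
```

>>> apply_moves([
  [-0.4,0,0,0],
  [-0.4,0,0,0],
])

```text
time_s: 7.2
eef_pos: [491.9, 174.2, 158.7]
ee_rot: [0.0, 0.637, 0.771, 0.001]
force: [-0.7, 4.1, 5.6]
grip_width: 0.004
```

>>> apply_moves([
  [-0.5,0,0,0],
  [-0.5,0,0,0],
  [-0.5,0,0,0],
  [-0.5,0,0,0],
])

```text
time_s: 7.6
eef_pos: [495.7, 154.3, 158.7]
ee_rot: [0.0, 0.637, 0.77, 0.001]
force: [-0.9, 4.0, 5.9]
grip_width: -0.001
```

>>> apply_moves([
  [-0.5,0,0,0],
  [-0.5,0,0,0],
  [-0.5,0,0,0],
  [-0.3,0,0,0],
])

```text
time_s: 8.0
eef_pos: [499.1, 136.6, 158.7]
ee_rot: [0.0, 0.638, 0.77, 0.001]
force: [-1.1, 3.7, 5.1]
grip_width: -0.0
```

>>> apply_moves([
  [-0.2,0,0,0],
  [-0.2,0,0,0],
])

```text
time_s: 8.2
eef_pos: [499.8, 132.8, 158.7]
ee_rot: [0.0, 0.638, 0.77, 0.001]
force: [-1.5, 4.7, 4.9]
grip_width: 0.001
```

```bash
python3 -c "
from geo import *
s=status(); rd(s)"
```

```text
t 8.2 tcp [499.8 132.8 158.7] yaw_y 10.78 tilt [ 0.0012  0.0011 -1.    ] F [-1.49  4.65  4.9 ] grip 0.001 j [ 0.03  0.46  1.7   0.    0.98 -0.16]
reader x -84.8 y 92.7 tipz 85.7
```

>>> apply_moves([
  [-0.3,0,0,0],
  [-0.3,0,0,0],
  [-0.3,0,0,0],
])

```text
time_s: 8.5
eef_pos: [501.5, 124.0, 158.6]
ee_rot: [0.0, 0.637, 0.77, 0.001]
force: [-0.5, 4.4, 5.1]
grip_width: 0.001
```

>>> apply_moves([
  [-0.3,0,0,0],
  [-0.3,0,0,0],
])

```text
time_s: 8.7
eef_pos: [502.6, 118.1, 158.6]
ee_rot: [0.0, 0.637, 0.77, 0.001]
force: [-1.1, 4.7, 6.3]
grip_width: 0.001
```

>>> apply_moves([
  [-0.3,0,0,0],
  [-0.3,0,0,0],
])

```text
time_s: 8.9
eef_pos: [503.7, 112.2, 158.6]
ee_rot: [0.0, 0.637, 0.77, 0.001]
force: [-1.4, 3.9, 5.1]
grip_width: 0.007
```

>>> apply_moves([
  [-0.3,0,0,0],
  [-0.3,0,0,0],
  [-0.3,0,0,0],
])

```text
time_s: 9.2
eef_pos: [505.4, 103.3, 158.6]
ee_rot: [0.0, 0.637, 0.77, 0.001]
force: [-1.1, 4.0, 4.5]
grip_width: 0.001
```

>>> apply_moves([
  [-0.3,0,0,0],
  [-0.3,0,0,0],
  [-0.3,0,0,0],
])

```text
time_s: 9.5
eef_pos: [507.0, 94.2, 158.4]
ee_rot: [0.0, 0.637, 0.77, 0.0]
force: [-0.3, 4.3, 5.3]
grip_width: -0.003
```

>>> apply_moves([
  [-0.4,0,0,0],
  [-0.4,0,0,0],
  [-0.4,0,0,0],
  [-0.4,0,0,0],
  [-0.4,0,0,0],
  [-0.4,0,0,0],
])

```text
time_s: 10.1
eef_pos: [511.5, 70.6, 158.4]
ee_rot: [-0.0, 0.637, 0.77, 0.0]
force: [-0.8, 4.3, 4.7]
grip_width: -0.002
```

>>> apply_moves([
  [-0.4,0,0,0],
  [-0.4,0,0,0],
  [-0.4,0,0,0],
  [-0.4,0,0,0],
  [-0.4,0,0,0],
  [-0.4,0,0,0],
])

```text
time_s: 10.7
eef_pos: [515.9, 47.0, 158.4]
ee_rot: [-0.0, 0.637, 0.77, 0.0]
force: [-1.1, 5.0, 5.4]
grip_width: 0.001
```

>>> apply_moves([
  [-0.4,0,0,0],
  [-0.4,0,0,0],
  [-0.4,0,0,0],
])

```text
time_s: 11.0
eef_pos: [518.2, 35.2, 158.4]
ee_rot: [-0.0, 0.637, 0.77, 0.0]
force: [-1.1, 5.1, 6.2]
grip_width: 0.002
```

```bash
python3 -c "
from geo import *
s=status(); rd(s)"
```

```text
t 11.0 tcp [518.2  35.2 158.4] yaw_y 10.8 tilt [ 1.e-04  5.e-04 -1.e+00] F [-1.12  5.05  6.22] grip 0.002 j [-0.16  0.46  1.69  0.    0.98 -0.35]
reader x -85.1 y -6.6 tipz 85.4
```

>>> apply_moves([
  [-0.4,0,0,0],
  [-0.4,0,0,0],
  [-0.4,0,0,0],
])

```text
time_s: 11.3
eef_pos: [520.4, 23.5, 158.4]
ee_rot: [-0.0, 0.637, 0.77, 0.0]
force: [-0.6, 5.1, 6.6]
grip_width: -0.001
```

>>> apply_moves([
  [-0.3,0,0,0],
  [-0.3,0,0,0],
])

```text
time_s: 11.5
eef_pos: [521.5, 17.6, 158.3]
ee_rot: [-0.0, 0.637, 0.77, 0.0]
force: [-1.6, 4.1, 5.9]
grip_width: -0.0
```

>>> apply_moves([
  [-0.25,0,0,0],
  [-0.25,0,0,0],
])

```text
time_s: 11.7
eef_pos: [522.4, 12.7, 158.3]
ee_rot: [-0.0, 0.637, 0.77, 0.0]
force: [-0.5, 3.4, 4.9]
grip_width: 0.0
```

>>> apply_moves([
  [-0.2,0,0,0],
  [0,0,0,0],
])

```text
time_s: 11.9
eef_pos: [522.8, 10.4, 158.2]
ee_rot: [0.0, 0.637, 0.77, -0.0]
force: [-0.5, 2.4, 4.7]
grip_width: -0.0
```

>>> apply_moves([
  [-0.2,0,0,0],
  [0,0,0,0],
])

```text
time_s: 12.1
eef_pos: [523.1, 8.3, 157.8]
ee_rot: [-0.0, 0.637, 0.77, -0.0]
force: [0.8, 0.1, -0.3]
grip_width: 0.003
```

>>> apply_moves([
  [-0.2,0,0,0],
  [0,0,0,0],
])

```text
time_s: 12.3
eef_pos: [523.5, 6.5, 158.0]
ee_rot: [-0.0, 0.637, 0.77, -0.0]
force: [0.5, 0.4, 0.1]
grip_width: -0.0
```

>>> apply_moves([
  [-0.2,0,0,0],
  [0,0,0,0],
])

```text
time_s: 12.5
eef_pos: [524.0, 4.6, 158.2]
ee_rot: [0.0, 0.637, 0.77, -0.0]
force: [-0.1, 0.2, 0.6]
grip_width: -0.0
```

```bash
python3 -c "
from geo import *
s=status(); rd(s)"
```

```text
t 12.5 tcp [524.    4.6 158.2] yaw_y 10.79 tilt [-0.e+00 -1.e-04 -1.e+00] F [-0.08  0.2   0.56] grip -0.0 j [-0.21  0.47  1.68 -0.    0.99 -0.4 ]
reader x -85.1 y -37.8 tipz 85.2
```

>>> apply_moves([
  [-0.2,0,0,0],
  [-0.15,0,0,0],
  [0,0,0.2,0],
  [0,0,0,0],
])

```text
time_s: 12.9
eef_pos: [524.5, 1.4, 155.9]
ee_rot: [-0.0, 0.637, 0.77, -0.0]
force: [-0.1, 0.1, 0.3]
grip_width: -0.001
```

>>> apply_moves([
  [0,0,0.2,0],
  [0,0,0.2,0],
  [0,0,0,0],
])

```text
time_s: 13.2
eef_pos: [524.5, 1.4, 151.9]
ee_rot: [-0.0, 0.637, 0.771, -0.0]
force: [0.1, -0.1, -0.2]
grip_width: -0.005
```

>>> apply_moves([
  [0,0,0.2,0],
  [0,0,0.1,0],
  [0,0,0,0],
])

```text
time_s: 13.5
eef_pos: [524.6, 1.4, 149.3]
ee_rot: [0.0, 0.637, 0.771, 0.0]
force: [-1.3, -0.1, 2.7]
grip_width: 0.0
```

>>> apply_moves([
  [0,0,0.2,0],
  [0,0,0.2,0],
  [0,0,0,0],
])

```text
time_s: 13.8
eef_pos: [524.6, 1.4, 145.3]
ee_rot: [0.0, 0.637, 0.771, 0.0]
force: [-1.1, -0.1, 4.2]
grip_width: -0.005
```

>>> apply_moves([
  [0,0,0.2,0],
  [0,0,0.15,0],
  [0,0,0,0],
])

```text
time_s: 14.1
eef_pos: [524.7, 1.4, 141.6]
ee_rot: [0.0, 0.637, 0.771, 0.0]
force: [-1.0, 0.8, 4.6]
grip_width: 0.001
```

>>> apply_moves([
  [0,0,0.1,0],
  [0,0,0,0],
  [0,0,0,0],
])

```text
time_s: 14.4
eef_pos: [524.7, 1.4, 140.7]
ee_rot: [0.0, 0.637, 0.771, 0.0]
force: [-0.6, 0.2, 5.2]
grip_width: -0.004
```

>>> apply_moves([
  [0,0,0.07,0],
  [0,0,0,0],
  [0,0,0,0],
])

```text
time_s: 14.7
eef_pos: [524.7, 1.4, 140.6]
ee_rot: [0.0, 0.637, 0.771, 0.0]
force: [-3.7, 1.5, 10.4]
grip_width: -0.003
```

>>> apply_moves([
  [0,0,0.05,0],
  [0,0,0,0],
  [0,0,0,0],
  [0,0,0,0],
])

```text
time_s: 15.1
eef_pos: [524.7, 1.4, 140.5]
ee_rot: [0.0, 0.637, 0.771, 0.0]
force: [-4.6, 1.5, 15.8]
grip_width: -0.003
```

Hard stop reached (z holds at 140.5 and the force rises). Lift straight up and clear.

>>> apply_moves([
  [0,0,-0.3,0],
  [0,0,-0.3,0],
  [0,0,-0.5,0],
  [0,0,-0.5,0],
  [0,0,-1,0],
  [0,0,-2,0],
  [0,0,-3,0],
  [0,0,-3,0],
])

```text
time_s: 15.9
eef_pos: [524.3, 1.4, 246.8]
ee_rot: [-0.0, 0.637, 0.77, -0.0]
force: [1.8, 0.7, -0.3]
grip_width: 0.002
```

>>> apply_moves([
  [0,-3,-3,0],
  [0,-3,-3,0],
  [0,-3,-2,0],
  [3,-3,0,0],
  [4,-2,0,0],
  [4,0,0,0],
  [0,0,0,0],
  [0,0,0,0],
])

```text
time_s: 16.7
eef_pos: [366.3, 83.5, 325.9]
ee_rot: [0.0, 0.637, 0.771, 0.0]
force: [0.4, 0.3, 0.6]
grip_width: 0.001
```

```bash
python3 - <<'E'
from geo import *
from rig import capture
import cv2
s=status(); rd(s)
for c in ("scene","top"):
    d=capture(c); np.savez(f"pics/{c}9.npz",**d); im=d["img"][:,:,::-1]
    cv2.imwrite(f"pics/{c}9.png",im)
T=dict(np.load("pics/top9.npz"))
print("drawer top front edge shut/out", proj(T,w2(POSE,[(-100,-100,46),(-100,100,46),(-135,-120,46),(-135,120,46)])).round(0))
a=cv2.imread("pics/scene9.png")[160:275,260:450]; b=cv2.imread("pics/top9.png")[190:350,195:400]
cv2.imwrite("pics/s9c.png",cv2.resize(a,None,fx=4,fy=4,interpolation=cv2.INTER_CUBIC))
cv2.imwrite("pics/t9c.png",cv2.resize(b,None,fx=3.7,fy=3.7,interpolation=cv2.INTER_CUBIC))
E
```

```text
t 16.7 tcp [366.3  83.5 325.9] yaw_y 10.91 tilt [ 6.e-04 -3.e-04 -1.e+00] F [0.37 0.28 0.58] grip 0.001 j [-0.09 -0.05  1.85 -0.    1.33 -0.28]
reader x -225.2 y 69.4 tipz 252.9
drawer top front edge shut/out [[355. 287.]
 [251. 304.]
 [369. 303.]
 [244. 324.]]
```

View pics/s9c.png

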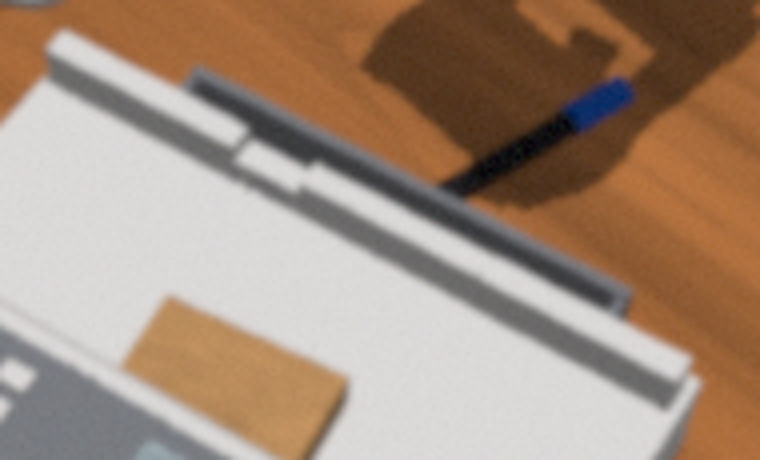

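View pics/t9c.png

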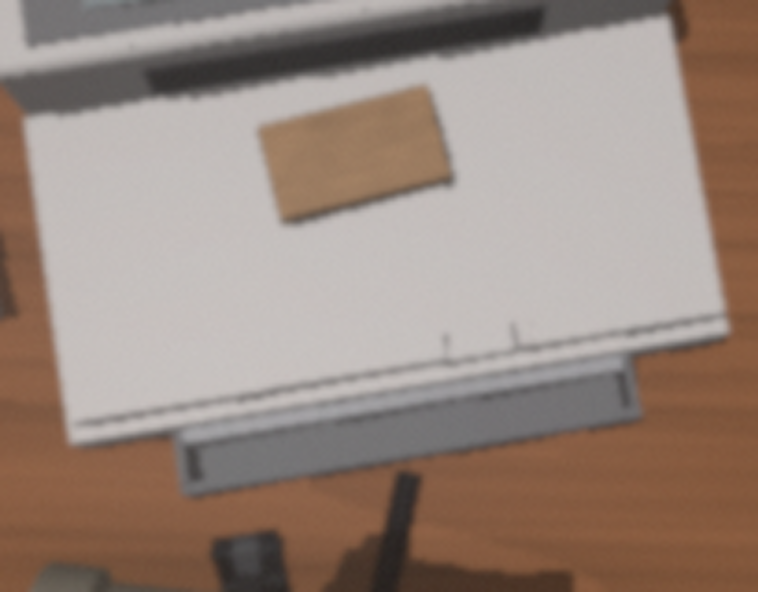

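View pics/scene9.png

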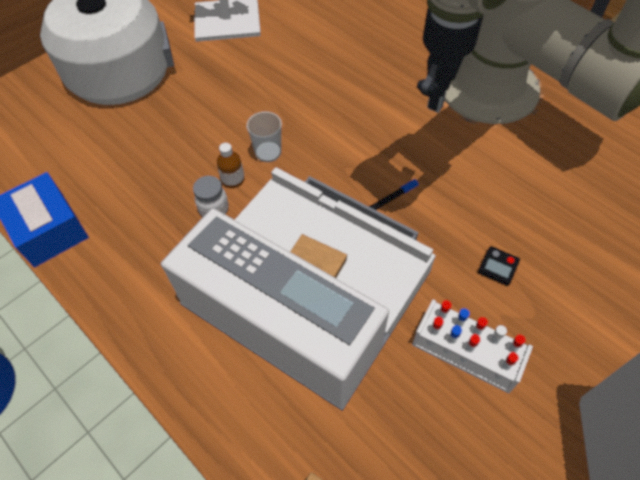

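The drawer is out: its front-left corner in the top view is at (245.5,324), against a predicted (244,324) for 35 mm. The key at about (328,200) looks as it did at the start, and the loose things are unmoved.

```bash
python3 -c "
from rig import ctrl; print(ctrl.finish_job())"
```

```text
the job is handed in; nothing more can be done
None
```

The drawer popped out and the job is handed in at about 16.8 s of the 69 s allowed. No verdict was reported, so I go by my own checks.

**What I did**
- With the gripper closed, I touched the rail about 142 mm left of its middle with about 4–6 N.
- I slid right along the rail at about 5–6 N. I felt the small seam step on the way.
- The upward force fell to zero about 34 mm right of the middle, which marked the notch. Its centre is near y = -41 mm in the reader frame, matching the camera estimate.
- I centred the fingertips and pressed the key about 9 mm to its hard stop. The force there was about 16 N.
- I lifted straight up and moved clear.

**Last checks**
- **Drawer:** in the top picture its front edge lies within about 2 pixels of where 35 mm out should be.
- **Key:** it looks the same in the scene picture as before the press. I judged this from the picture, because the interface gives no reading of the key joint.
- **Surroundings:** by eye, the loose things look as they did at the start, and the wrist force read near zero once clear.

**Disagreement:** the two cameras disagreed by about 5–10 mm on small objects. In the joint fit, the scene camera's reader points were off by up to about 2.5 pixels. I placed the reader mainly from the top view, and the touch on the rail and in the notch agreed with it within about 1 mm.

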